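# Unhook a battery pack from the charging dock

### The job

Take the orange battery pack out of the charging dock: lift its front end so that it tilts back and clears the dock's front lip, draw it forward so that its toe comes out from under the rear lip, then set it down flat and upright in the wooden tray and let go. Do not wrench it against the lips or drop it, and leave the blue pack seated in the dock.

Things in the scene. Friction and masses are not known exactly. Their poses are not given: they have to be found in the camera images.
- orange_pack: Orange battery pack, loose, 0.25-0.5 kg, in one dock bay. Origin: centre of underside; x to dock's rear, z up. Body 100 (x) x 52 x 44 mm high. Black fin centred on top: 50 (x) x 14 mm wide (y), z 44-78 mm; pinch it across y. Steel toe 6 mm thick, 30 wide juts 24 mm from the rear foot (tip x=+74), last 12 mm under the rear lip. To free it: tilt front up 15 deg about the toe tip, draw 20 mm forward.
- blue_pack: The same pack in blue, seated in the other bay; same origin and axes.
- dock: Grey 2-bay dock, fixed, 164 (x) x 214 mm. Origin: centre of underside; x to its rear, z up; front (-x) roughly faces the robot. Bay floor z=16 mm. Seated packs: x=-12, y=+55 or -55, z=16 mm, yaw 0. White front lip x=-71 to -65, 22 mm above bay floor. White rear lip from x=50 back, underside 12, top 18 mm above bay floor; back wall at x=66. Side guides 10 mm high, 4 mm clear of a pack.
- tray: Empty open wooden tray, fixed, outside 230 (x) x 170 (y) x 45 mm high, walls and floor 9 mm thick. Origin: centre of its underside, z up. The pack fits flat in it with room to spare.
There are look-alikes about, which are no part of the job. Of the things like the orange_pack, leave any that is purple or red; of the rest the larger one is meant.

How it is judged:
On the way, in this order (a step that is already met when the one before it is completed fails the run):
1. the orange pack is tilted back, front end up, by more than 6 degrees with its toe still in the dock (angle between orange_pack's own z axis and vertical above 0.105 rad and x of orange_pack in the frame of dock above -0.03 m and z of orange_pack in the frame of dock below 0.06 m), for 0.15 s.
2. the orange pack has been lifted clear of the dock (z of orange_pack in the frame of dock above 0.075 m).
At the end, for the whole second after the job is handed in: The orange pack lies flat on the tray's floor inside its walls (origin less than 18 mm above the tray's underside), upright within 10 degrees, at rest and released; the blue pack is still seated, within 12 mm of where it began and within 8 degrees of upright (x of orange_pack in the frame of tray between -0.11 and 0.11 m and y of orange_pack in the frame of tray between -0.08 and 0.08 m and z of orange_pack in the frame of tray below 0.018 m and angle between orange_pack's own z axis and vertical below 0.17 rad and linear speed of orange_pack below 0.02 m/s and distance of blue_pack from where it was at the start of the episode below 0.012 m and angle between blue_pack's own z axis and vertical below 0.15 rad); the robot touches nothing.
It fails at once if the orange pack is forced against the dock with more than 40 N (contact force between orange_pack and dock above 40 N).
It fails at once if the blue pack is pulled more than 20 mm from its seat (distance of blue_pack from where it was at the start of the episode above 0.02 m).
It fails at once if the orange pack is dropped (falls from more than about 30 mm) (linear speed of orange_pack above 0.75 m/s and contact force between the fingers and orange_pack below 0.5 N).
It also fails if it takes over 42 s, if anything falls off the work surface, if the arm or the gripper's body presses on something with over 40 N, if the wrist force passes 120 N, or if a joint passes its speed limit or range.

### The arm

A 6-joint arm with a two-finger parallel gripper is mounted at the origin on the work surface. World frame = base frame: x ahead of the robot, y to its left, z up, the work surface at z = 0. Lengths are in m, angles in rad, forces in N, time in s.
With the tool pointing down it reaches from about 0.25 to 0.775 m from the base axis. Payload 4 kg.
Tool frame: the origin (TCP) lies at the very end of the fingers, on their centre line; the grasp point (between the pads) lies hold_point_z behind it (hold_point_z is the distance from the TCP to the grasp point, in m); z points along the fingers, y is the direction in which the jaws open and shut (so a half turn about z gives the same grasp; the last joint's range is limited). The gripper opens to 94 mm and grips with 3 to 60 N. Pads are 16 mm wide; open, the fingers measure 119 mm over their backs; the gripper's body (75 mm by 177 mm) begins 78 mm behind the grasp point.
Start: joints at [-1.373, 0.087, 1.371, -0, 1.684, -0.103], TCP at [0.163, -0.525, 0.206] pointing down, gripper open.
Joint ranges: [-3.1, 3.1], [-0.76, 2.03], [0.27, 2.55], [-1.08, 4.22], [0.17, 2.65], [-2.57, 2.57]. Speed limits (rad/s): [2.79, 2.79, 3.14, 3.14, 3.14, 3.14].

### API

Orientations are given as [roll, pitch, yaw] about the fixed x, y, z axes, in that order (R = Rz(yaw) Ry(pitch) Rx(roll)).
In Python, from bench import * gives the robot as it stands.
- The arm moves only by the tool step_arm, never from a script. Its argument "increments" is text: rows parted by semicolons, each of 6 numbers parted by spaces: the shift along the tool's x, y, z in cm, then the turn, a rotation vector about the tool's x, y, z in rad. A call has 1 to 5 rows; each row shifts and turns the commanded pose from where the row before left it, along the tool's axes as they then stand; what a row does not reach is not made up. A row lasts 1/10 s, in which the tool goes at most 50 mm and 8.59 degrees, less where a joint would pass 70% of its speed; a pose out of reach is approached as far as the arm can. A call is refused whole if a number of a shift passes 5 or a number of a turn 0.15, either way. A call with a gripper value outside its range is refused whole. "claw" is the gripper's target within -1 to 1 (shut at 1, half-way at 0, fully open at -1), set as the call begins (left out, the last holds). The fingers move at their own pace and stop on an object; the grip force is fixed at half the most. Time passes only in rows, so rows that do not move let the fingers close. It gives the time, the measured TCP pose, the force and the opening at its end, in the units of the state.
- get_obs(): the state, without advancing time (a new reading comes with each control period).
- snapshot(name): name is "scene" or "top"; returns the picture (480x640x3 uint8, red, green, blue); there is no depth.
- calibration(name): a dict with "camera_matrix" (3x3 intrinsics, pixels), "eye" and "orientation" of the camera in the world. Camera axes: x right, y up, looking along -z (the intrinsics and any distortion apply to the point x, -y, -z); pixel columns grow to the right and rows downward; lengths in m; the calibration is good to about 2 mm. A picture is of the moment at which its call begins. calibration takes no time and is no camera call.
- close_job(): hands the job in, once; it reports no verdict.
The state is a dict: "time": time; "joint_positions": joint angles; "qvel": joint speeds; "joint_torque": joint torques, N m; "tool_pos": TCP position; "ee_rot": TCP orientation; "wrist_force": force on the tool from outside, world axes, zero at the start; "wrist_torque": the same for the moment, N m; "width": finger opening in m.
Only numpy, scipy, OpenCV 4.12 (cv2) and the standard library are available. Lean on these libraries where they do the work, as an engineer would, in place of code of your own. Each camera call takes 0.05 s, during which the arm holds its last target. There are 200 camera calls.

## Working session

There is one attempt and no reset: what is moved stays moved. The work goes in short steps, Python scripts to look and compute and a tool call to move; the robot and the scene stay as the last step left them, time stands still between calls to the robot, and variables do not carry over. Pictures are saved under pics/ and viewed, about 8 in all and at most 12, crops included, and the job is handed in when it is done.

Besides the shell and the picture viewer there is one more tool, called in YAML: its name, and indented under it one key for each argument. step_arm: Moves the arm, as the interface text tells. Its arguments: {"type":"object","properties":{"increments":{"type":"string"},"claw":{"type":"number"}},"required":["increments"]}

```bash
mkdir -p pics; python3 - <<'E'
from bench import *
import cv2
for n in ("scene","top"):
    im=snapshot(n); cv2.imwrite(f"pics/{n}0.png",im[:,:,::-1]); print(n,calibration(n))
print(get_obs())
E
```

```text
scene {'camera_matrix': array([[466.02263575,   0.        , 327.56997538],
       [  0.        , 466.02263575, 241.36348164],
       [  0.        ,   0.        ,   1.        ]]), 'eye': array([ 0.98128158, -0.52165576,  0.56352495]), 'orientation': array([ 0.98456463, -0.01989914,  0.72359675])}
top {'camera_matrix': array([[538.07500481,   0.        , 315.65984433],
       [  0.        , 538.07500481, 222.96769069],
       [  0.        ,   0.        ,   1.        ]]), 'eye': array([0.37666519, 0.02774183, 1.15685993]), 'orientation': array([ 0.08074934,  0.02169188, -1.57923172])}
{'time': 0.1, 'joint_positions': array([-1.37310448e+00,  8.78909418e-02,  1.37208766e+00, -1.72956613e-05,
        1.68360701e+00, -1.03095508e-01]), 'qvel': array([-6.70462024e-04,  7.54431168e-05, -2.94792971e-03,  1.40520255e-03,
       -6.71666500e-04,  2.30489455e-03]), 'joint_torque': array([ 1.91148843e-03, -3.41252017e+01, -3.03301764e+01,  7.19829462e-02,
        3.04636604e-02, -8.78361652e-05]), 'tool_pos': array([ 0.16284444, -0.52482267,  0.20442369]), 'ee_rot': array([-3.13960850e+00, -1.88003196e-04,  3.00785234e-01]), 'wrist_force': array([-0.06693444,  0.65814099,  0.13975682]), 'wrist_torque': array([ 0.054552  , -0.00634313, -0.0046893 ]), 'width': 0.09362019865084448}
```

View pics/scene0.png

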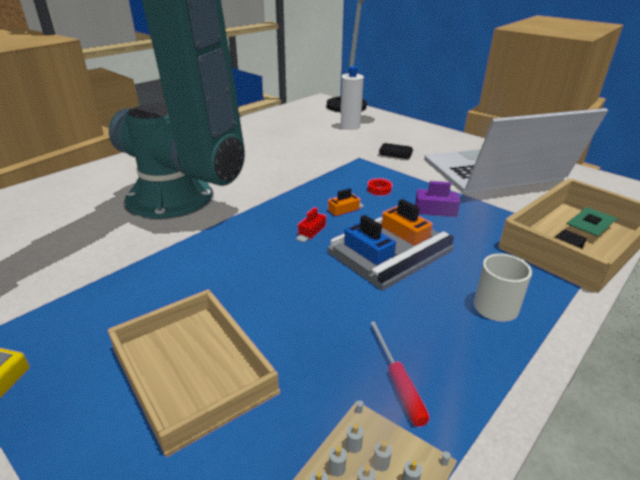

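View pics/top0.png

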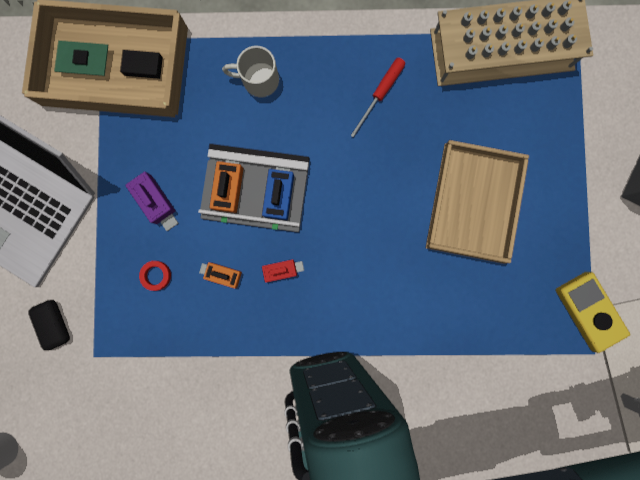

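The top view shows the dock at about (255,188), with the orange pack at (227,187), the blue pack at (278,194) and the empty tray at (478,202). The dock's rear lip is the wide white bar at the top, away from the robot. I'll enlarge both.

```bash
python3 - <<'E'
import cv2,numpy as np
t=cv2.imread("pics/top0.png")
a=cv2.resize(t[135:240,190:320],None,fx=6,fy=5.7,interpolation=cv2.INTER_CUBIC) if 0 else cv2.resize(t[140:240,190:320],None,fx=6,fy=6,interpolation=cv2.INTER_CUBIC)
cv2.imwrite("pics/dock1.png",a)
b=cv2.resize(t[135:270,420:540],None,fx=4,fy=4,interpolation=cv2.INTER_CUBIC)
cv2.imwrite("pics/tray1.png",b)
E
```

```text
(no output)
```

View pics/dock1.png

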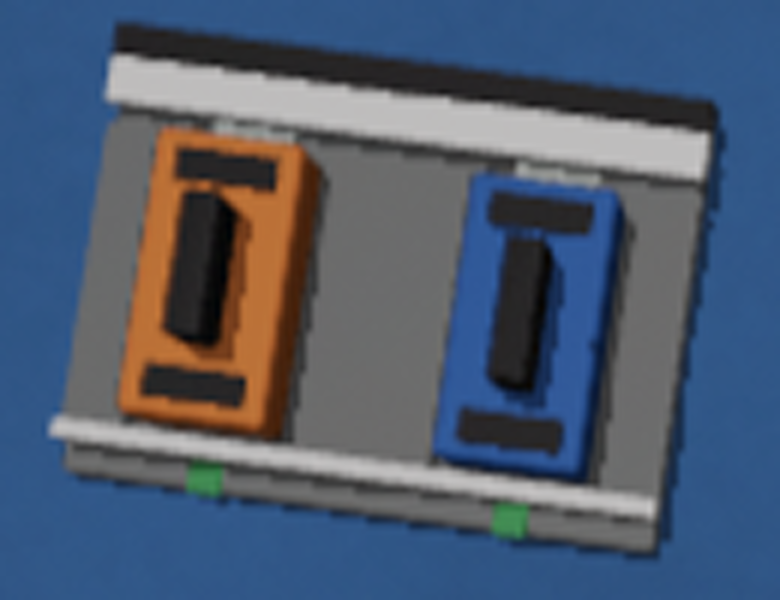

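View pics/tray1.png

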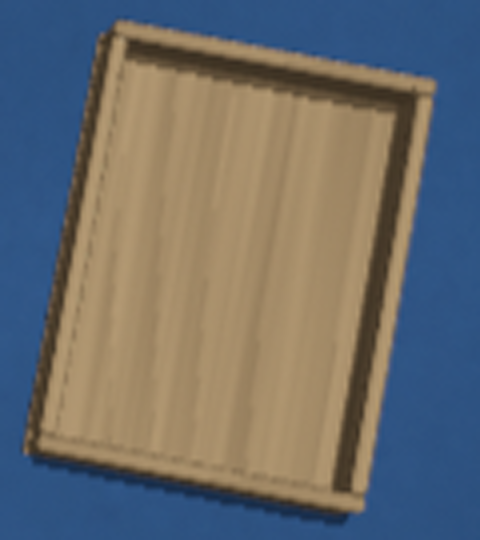

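Crop readings:
- **Orange top face:** corners at (160,128), (302,145), (120,413) and (268,432).
- **Blue top face:** corners at (472,172), (620,190), (435,458) and (582,478).
- **Lips:** front lip edge (50,437) to (655,516), rear lip front edge (107,100) to (712,180).
- **Tray rim:** corners at (117,21), (436,82), (363,510) and (35,442).

Next I'll fit the poses.

```bash
cat > h.py <<'E'
from bench import *
import numpy as np
from scipy.optimize import least_squares
from scipy.spatial.transform import Rotation as R
def proj(n,P):
    c=calibration(n); Q=(np.atleast_2d(P)-c["eye"])@R.from_euler("xyz",c["orientation"]).as_matrix()
    q=np.c_[Q[:,0],-Q[:,1],-Q[:,2]]@c["camera_matrix"].T
    return q[:,:2]/q[:,2:]
def place(p,L,z0=0): 
    c,s=np.cos(p[2]),np.sin(p[2]); L=np.array(L,float)
    return np.c_[p[0]+c*L[:,0]-s*L[:,1],p[1]+s*L[:,0]+c*L[:,1],L[:,2]+z0]
def fit(n,L,px,p0):
    px=np.array(px,float); r=least_squares(lambda p:(proj(n,place(p,L))-px).ravel(),p0)
    return r.x,r.fun.reshape(-1,2)
E
python3 - <<'E'
from h import *
np.set_printoptions(precision=4,suppress=True)
d=lambda a:np.array(a)/6+[190,140]
F=lambda y,z:[[38,y+26,z],[38,y-26,z],[-62,y+26,z],[-62,y-26,z]]
op=d([(160,128),(302,145),(120,413),(268,432)]); bp=d([(472,172),(620,190),(435,458),(582,478)])
lp=d([(50,437),(655,516),(107,100),(712,180)])
L=np.array([[-71,107,38],[-71,-107,38],[50,107,34],[50,-107,34]])/1e3
Lo=np.array(F(55,60))/1e3; Lb=np.array(F(-55,60))/1e3
for nm,l,p in(("o",Lo,op),("b",Lb,bp),("lips",L,lp),("all",np.r_[Lo,Lb,L],np.r_[op,bp,lp])):
    x,r=fit("top",l,p,[.4,.15,0]); print(nm,x,r.ravel())
    pos=place(x,[[-12,0,0]]) 
print("fin", place(x,np.array([[-12,55,94]])/1e3), "blue",place(x,np.array([[-12,-55,94]])/1e3), proj("scene",place(x,np.array([[-12,55,94],[-12,-55,94]])/1e3)))
tp=np.array([(117,21),(436,82),(363,510),(35,442)])/4+[420,135]
T=np.array([[115,85,45],[115,-85,45],[-115,-85,45],[-115,85,45]])/1e3
x,r=fit("top",T,tp,[.4,-.3,0]);print("tray",x,r.ravel())
print([k for k in dir() if 'hold' in k.lower()])
E
```

```text
o [ 0.5481  0.1804 -0.1258] [-0.498  -0.0022  0.6314 -0.0366 -0.2141  0.1573  0.0798 -0.1215]
b [ 0.5455  0.181  -0.1338] [-0.0867 -0.0258  0.1745 -0.0093 -0.3408  0.1289  0.2524 -0.0958]
lips [ 0.5465  0.1804 -0.147 ] [ 0.4085 -0.2877  0.3853  0.4222  0.1741 -0.0842 -0.9715 -0.0464]
all [ 0.5465  0.1805 -0.1446] [-0.0966  0.0725  0.9695  0.5003 -0.708   0.1214 -0.4809  0.3109  0.3109
 -0.3506  0.5357 -0.0685 -0.4586 -0.2669  0.096  -0.2223  0.4179 -0.1797
  0.4316  0.2816  0.0456  0.0032 -1.0656 -0.2029]
fin [[0.5426 0.2366 0.094 ]] blue [[0.5267 0.1278 0.094 ]] [[405.7454 202.6461]
 [368.2137 219.3884]]
tray [ 0.5101 -0.2878 -0.2108] [-0.3572 -1.3984  0.8113 -0.8669 -0.1996  0.9183 -0.263   1.2671]
['hold_point_z']
```

```bash
cat >> h.py <<'E'
def plan(pos,rot,n,start=None):
    """suggest n rows (cm, rad, tool axes) from start/measured pose to pos, rot"""
    if start is None:
        o=get_obs(); start=(o["tool_pos"],R.from_euler("xyz",o["ee_rot"]))
    p,r=start; p=np.array(p); rv=(r.inv()*rot).as_rotvec()/n; dp=(np.array(pos)-p)/n
    rows=[]
    for i in range(n):
        s=np.r_[np.round(r.inv().apply(dp)*100,2),np.round(rv,3)]+0
        rows.append(" ".join(f"{v:g}" for v in s)); r=r*R.from_rotvec(rv); p=p+dp
    for i in range(0,n,5): print("; ".join(rows[i:i+5]))
def down(yaw,tilt=0): # tilt: about dock y, front up
    return R.from_euler("z",yaw-np.pi)*R.from_euler("y",tilt)*R.from_euler("z",np.pi)*R.from_euler("x",np.pi)
E
python3 - <<'E'
from h import *
print(hold_point_z)
plan([.5426,.2366,.20],down(-.14+np.pi),20)
E
```

```text
0.0188
2.94 -3.07 0.03 0 0 -0.135; 3.33 -2.65 0.03 0 0 -0.135; 3.65 -2.18 0.03 0 0 -0.135; 3.91 -1.67 0.03 0 0 -0.135; 4.1 -1.12 0.03 0 0 -0.135
4.22 -0.56 0.03 0 0 -0.135; 4.25 0.01 0.03 0 0 -0.135; 4.21 0.58 0.02 0 0 -0.135; 4.1 1.15 0.02 0 0 -0.135; 3.91 1.69 0.02 0 0 -0.135
3.64 2.2 0.02 0 0 -0.135; 3.31 2.67 0.02 0 0 -0.135; 2.92 3.09 0.02 0 0 -0.135; 2.48 3.46 0.02 0 0 -0.135; 1.99 3.76 0.02 0 0 -0.135
1.47 3.99 0.02 0 0 -0.135; 0.92 4.15 0.02 0 0 -0.135; 0.35 4.24 0.02 0 0 -0.135; -0.22 4.25 0.02 0 0 -0.135; -0.79 4.18 0.02 0 0 -0.135
```

step_arm:
  increments: "2.9 -3.1 0 0 0 -0.135; 3.3 -2.7 0 0 0 -0.135; 3.7 -2.2 0 0 0 -0.135; 3.9 -1.7 0 0 0 -0.135; 4.1 -1.1 0 0 0 -0.135"
  claw: -0.1

```text
time: 0.6
tool_pos: [0.2573, -0.3323, 0.2049]
ee_rot: [-3.141, -0.001, 0.981]
wrist_force: [1.3, 0.7, 0.4]
width: 0.0573
```

step_arm:
  increments: "4.2 -0.6 0 0 0 -0.135; 4.2 0 0 0 0 -0.135; 4.2 0.6 0 0 0 -0.135; 4.1 1.1 0 0 0 -0.135; 3.9 1.7 0 0 0 -0.135"

```text
time: 1.1
tool_pos: [0.3512, -0.1425, 0.2052]
ee_rot: [3.142, 0.0, 1.656]
wrist_force: [0.2, -0.1, 0.3]
width: 0.0516
```

step_arm:
  increments: "3.6 2.2 0 0 0 -0.135; 3.3 2.7 0 0 0 -0.135; 2.9 3.1 0 0 0 -0.135; 2.5 3.5 0 0 0 -0.135; 2 3.8 0 0 0 -0.135"

```text
time: 1.6
tool_pos: [0.4474, 0.0479, 0.2051]
ee_rot: [-3.141, -0.0, 2.332]
wrist_force: [0.1, -0.9, 0.8]
width: 0.052
```

step_arm:
  increments: "1.5 4 0 0 0 -0.135; 0.9 4.1 0 0 0 -0.135; 0.4 4.2 0 0 0 -0.135; -0.2 4.2 0 0 0 -0.135; -0.8 4.2 0 0 0 -0.135"

```text
time: 2.1
tool_pos: [0.5412, 0.2375, 0.2047]
ee_rot: [-3.141, -0.001, 3.007]
wrist_force: [0.0, -0.2, 0.9]
width: 0.0518
```

step_arm:
  increments: "0 0 0 0 0 0; 0 0 0 0 0 0"

```text
time: 2.3
tool_pos: [0.5406, 0.2362, 0.204]
ee_rot: [-3.14, -0.002, 3.001]
wrist_force: [0.0, -0.2, -0.1]
width: 0.0516
```

```bash
python3 - <<'E'
from h import *
o=get_obs();print(o["tool_pos"],o["ee_rot"],o["width"],o["joint_positions"])
plan([.5426,.2366,.12],down(-.14+np.pi),3)
import cv2
a=snapshot("top")[120:260,160:350,::-1];cv2.imwrite("pics/t2.png",cv2.resize(a,None,fx=4,fy=4,interpolation=cv2.INTER_CUBIC))
E
```

```text
[0.54055967 0.23622818 0.20401344] [-3.13977575e+00 -2.35047432e-03  3.00126009e+00] 0.051625445700608306 [ 3.16258641e-01  1.79021605e-01  1.27105404e+00 -5.99053164e-04
  1.69442773e+00 -1.11428026e+00]
-0.07 0.03 2.8 -0.001 -0.001 0; -0.07 0.03 2.8 -0.001 -0.001 0; -0.07 0.02 2.8 -0.001 -0.001 0
```

step_arm:
  increments: "-0.1 0 2.8 0 0 0; -0.1 0 2.8 0 0 0; 0 0.1 2.4 0 0 0; 0 0 0 0 0 0"

```text
time: 2.75
tool_pos: [0.5402, 0.2342, 0.1216]
ee_rot: [-3.138, -0.007, 2.998]
wrist_force: [0.0, -0.8, -0.4]
width: 0.0522
```

```bash
python3 - <<'E'
from h import *
import cv2
o=get_obs();print(o["tool_pos"],o["ee_rot"],o["width"])
a=snapshot("scene")[100:290,300:480,::-1];cv2.imwrite("pics/s2.png",cv2.resize(a,None,fx=3.1,fy=3.1,interpolation=cv2.INTER_CUBIC))
E
```

```text
[0.54022719 0.23420428 0.12160677] [-3.13772288 -0.00703548  2.99830418] 0.052185922062009234
```

View pics/s2.png

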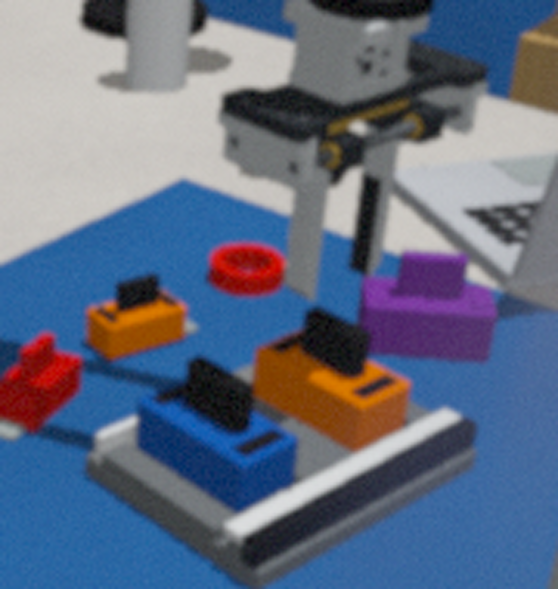

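The scene crop shows the two fingers (at about (305,230) and (370,225)) straddling the orange fin, which is at (335,340) just below. They are well centred. I'll correct by 2 mm and go down.

step_arm:
  increments: "-0.2 0.25 1.5 0 -0.005 0; 0 0 1.5 0 0 0; 0 0 1.4 0 0 0; 0 0 1.2 0 0 0; 0 0 0 0 0 0"

```text
time: 3.3
tool_pos: [0.5441, 0.238, 0.067]
ee_rot: [-3.139, 0.001, 3.001]
wrist_force: [-1.4, -0.5, 0.1]
width: 0.0515
```

```bash
python3 - <<'E'
from h import *
o=get_obs();print(o["tool_pos"],o["ee_rot"],o["width"],o["wrist_force"])
plan([.5426,.2366,.066],down(-.14+np.pi),1)
E
```

```text
[0.54412322 0.23802357 0.06695372] [-3.13944386e+00  9.69562310e-04  3.00054357e+00] 0.05145209459201264 [-1.4458478  -0.54469088  0.0917873 ]
0.13 -0.16 0.1 -0.002 0.001 -0.001
```

step_arm:
  increments: "0.1 -0.1 0.1 0 0 0; 0 0 0 0 0 0; 0 0 0 0 0 0; 0 0 0 0 0 0; 0 0 0 0 0 0"
  claw: 1

```text
time: 3.8
tool_pos: [0.5448, 0.238, 0.0689]
ee_rot: [3.141, 0.006, 3.001]
wrist_force: [-0.7, 1.5, 1.2]
width: 0.0148
```

step_arm:
  increments: "0 0 0 0 0 0; 0 0 0 0 0 0"

```text
time: 4.0
tool_pos: [0.5448, 0.2382, 0.0688]
ee_rot: [3.141, 0.006, 3.001]
wrist_force: [0.4, 0.7, 0.8]
width: 0.0139
```

```bash
python3 - <<'E'
from h import *
o=get_obs();print(o["tool_pos"],o["ee_rot"],o["width"],o["wrist_force"],o["wrist_torque"])
# pivot at toe tip: in pack coords relative TCP
r=R.from_euler("xyz",o["ee_rot"]);p=o["tool_pos"]
piv=np.array([.5426,.2366,.016])+R.from_euler("z",-.14).apply([.074,0,0])
print("pivot",piv)
for n,a in((3,.09),(5,.3)):
  st=(p,r)
  q=R.from_euler("z",-.14)*R.from_euler("y",.05)*R.from_euler("z",.14)
for i in range(6):
  p2=piv+q.apply(p-piv); r2=q*r
  print(np.round(r.inv().apply(p2-p)*100,2),np.round((r.inv()*r2).as_rotvec(),3)); p,r=p2,r2
E
```

```text
[0.5447715  0.23819187 0.06880001] [3.14085993 0.00568916 3.00083342] 0.013900446689646288 [0.44046488 0.68672393 0.7555039 ] [ 0.24755756 -0.20292761 -0.02441987]
pivot [0.61587598 0.22627381 0.016     ]
[-0.27  0.   -0.35] [0.   0.05 0.  ]
[-0.27  0.   -0.35] [0.   0.05 0.  ]
[-0.27  0.   -0.35] [0.   0.05 0.  ]
[-0.27  0.   -0.35] [0.   0.05 0.  ]
[-0.27  0.   -0.35] [0.   0.05 0.  ]
[-0.27  0.   -0.35] [0.   0.05 0.  ]
```

Gripped: the opening is 14 mm, the fin's width. Now I'll tilt about the toe tip in small steps.

step_arm:
  increments: "-0.16 0 -0.22 0 0.03 0; -0.16 0 -0.22 0 0.03 0; -0.16 0 -0.21 0 0.03 0; 0 0 0 0 0 0"

```text
time: 4.4
tool_pos: [0.5498, 0.2371, 0.0749]
ee_rot: [3.142, -0.086, 3.0]
wrist_force: [-1.3, 0.3, 2.0]
width: 0.0138
```

step_arm:
  increments: "-0.16 0 -0.21 0 0.03 0; -0.16 0 -0.21 0 0.03 0; -0.16 0 -0.21 0 0.03 0; 0 0 0 0 0 0"

```text
time: 4.8
tool_pos: [0.5551, 0.2363, 0.0808]
ee_rot: [-3.142, -0.175, 3.0]
wrist_force: [-2.0, 1.1, 3.6]
width: 0.0136
```

```bash
python3 - <<'E'
from h import *
import cv2
o=get_obs();print(o["tool_pos"],o["ee_rot"],o["width"],o["wrist_force"],o["wrist_torque"])
a=snapshot("scene")[100:290,300:480,::-1];cv2.imwrite("pics/s3.png",cv2.resize(a,None,fx=3.1,fy=3.1,interpolation=cv2.INTER_CUBIC))
E
```

```text
[0.55508283 0.23632079 0.08078403] [-3.14151196 -0.17510915  3.00043118] 0.013611142578597203 [-2.00513943  1.14930254  3.59569036] [ 0.11945246 -0.09156669 -0.01272098]
```

View pics/s3.png

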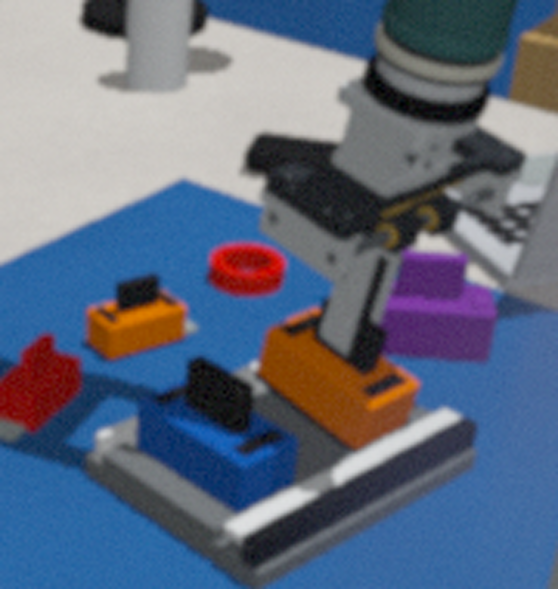

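The orange pack is tilted about 10° with its toe still in the dock, the forces are low and the blue pack is unmoved. I'll continue to about 16°.

step_arm:
  increments: "-0.16 0 -0.21 0 0.03 0; -0.16 0 -0.21 0 0.03 0; -0.16 0 -0.21 0 0.03 0; -0.1 0 -0.14 0 0.02 0; 0 0 0 0 0 0"

```text
time: 5.35
tool_pos: [0.5619, 0.2354, 0.0875]
ee_rot: [-3.142, -0.286, 3.001]
wrist_force: [-2.9, -0.0, 4.6]
width: 0.014
```

```bash
python3 - <<'E'
from h import *
o=get_obs();print(o["tool_pos"],o["ee_rot"],o["width"],o["wrist_force"],o["wrist_torque"])
p=o["tool_pos"];r=R.from_euler("xyz",o["ee_rot"]);f=R.from_euler("z",-.14).apply([-1,0,0])
plan(p+.03*f+[0,0,.002],r,6)
plan(p+.03*f+[0,0,.08],r,5,(p+.03*f,r))
E
```

```text
[0.56186385 0.23542059 0.087508  ] [-3.14151899 -0.28566577  3.00077954] 0.01395106802478712 [-2.94170977 -0.00968826  4.59787456] [-0.03941314  0.27009459  0.02905732]
0.49 0 0.11 0 0 0; 0.49 0 0.11 0 0 0; 0.49 0 0.11 0 0 0; 0.49 0 0.11 0 0 0; 0.49 0 0.11 0 0 0
0.49 0 0.11 0 0 0
0.45 0 -1.54 0 0 0; 0.45 0 -1.54 0 0 0; 0.45 0 -1.54 0 0 0; 0.45 0 -1.54 0 0 0; 0.45 0 -1.54 0 0 0
```

step_arm:
  increments: "0.5 0 0.1 0 0 0; 0.5 0 0.1 0 0 0; 0.5 0 0.1 0 0 0; 0.5 0 0.1 0 0 0; 0.5 0 0.1 0 0 0"

```text
time: 5.85
tool_pos: [0.5354, 0.2389, 0.088]
ee_rot: [-3.14, -0.288, 3.001]
wrist_force: [-1.0, 1.3, -3.8]
width: 0.0138
```

step_arm:
  increments: "0 0 0 0 0 0; 0.2 0 -0.5 0 0 0; 0.3 0 -0.8 0 0 0; 0 0 0 0 0 0"

```text
time: 6.25
tool_pos: [0.5369, 0.2394, 0.1049]
ee_rot: [3.14, -0.282, 3.001]
wrist_force: [-0.4, 0.3, -4.0]
width: 0.0136
```

step_arm:
  increments: "0.4 0 -1.5 0 0 0; 0.5 0 -2 0 0 0; 0.5 0 -2 0 0 0; 0.6 0 -2 0 0 0; 0 0 0 0 0 0"

```text
time: 6.75
tool_pos: [0.5396, 0.2394, 0.1854]
ee_rot: [3.138, -0.277, 3.002]
wrist_force: [1.2, 0.1, -3.7]
width: 0.014
```

```bash
python3 - <<'E'
from h import *
import cv2
o=get_obs();print(o["tool_pos"],o["ee_rot"],o["width"],o["wrist_force"],o["wrist_torque"])
a=snapshot("scene")[90:290,270:480,::-1];cv2.imwrite("pics/s4.png",cv2.resize(a,None,fx=2.9,fy=2.9,interpolation=cv2.INTER_CUBIC))
E
```

```text
[0.53958061 0.23937612 0.18539133] [ 3.13797831 -0.27725557  3.00183012] 0.014039231555306925 [ 1.24293043  0.11010825 -3.66304785] [-0.03204761 -0.50686415 -0.02117242]
```

View pics/s4.png

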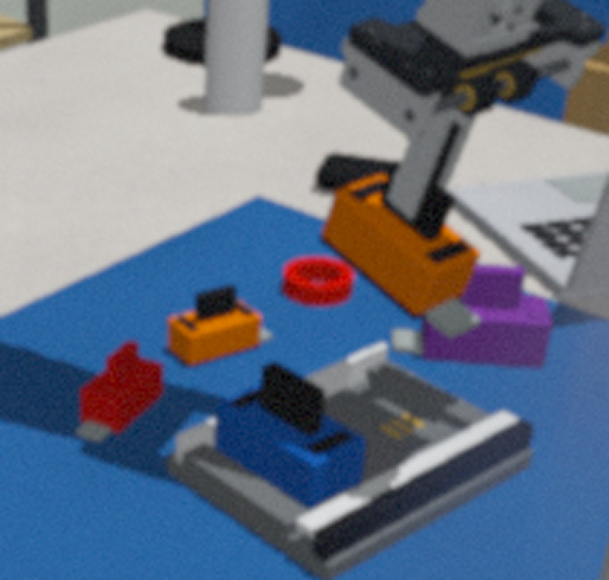

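The pack is out of the dock, held tilted in the gripper above it, and the blue pack is still seated. Next I'll level it and carry it to the tray.

```bash
python3 - <<'E'
from h import *
plan([.50,-.285,.185],down(-.21+np.pi),20)
E
```

```text
-0.16 -2.62 -0.06 0 -0.014 0.003; -0.17 -2.62 -0.06 0 -0.014 0.003; -0.18 -2.62 -0.06 0 -0.014 0.003; -0.19 -2.62 -0.06 0 -0.014 0.003; -0.2 -2.62 -0.06 0 -0.014 0.003
-0.21 -2.62 -0.05 0 -0.014 0.003; -0.22 -2.62 -0.05 0 -0.014 0.003; -0.23 -2.62 -0.05 0 -0.014 0.003; -0.24 -2.62 -0.05 0 -0.014 0.003; -0.25 -2.62 -0.05 0 -0.014 0.003
-0.26 -2.61 -0.04 0 -0.014 0.003; -0.27 -2.61 -0.04 0 -0.014 0.003; -0.28 -2.61 -0.04 0 -0.014 0.003; -0.29 -2.61 -0.03 0 -0.014 0.003; -0.3 -2.61 -0.03 0 -0.014 0.003
-0.31 -2.61 -0.03 0 -0.014 0.003; -0.32 -2.61 -0.02 0 -0.014 0.003; -0.33 -2.61 -0.02 0 -0.014 0.003; -0.34 -2.61 -0.02 0 -0.014 0.003; -0.35 -2.6 -0.01 0 -0.014 0.003
```

step_arm:
  increments: "-0.1 -1.5 -0.1 0 -0.014 0; -0.2 -2.6 -0.1 0 -0.014 0; -0.2 -2.6 -0.1 0 -0.014 0; -0.2 -2.6 -0.1 0 -0.014 0; -0.2 -2.6 -0.1 0 -0.014 0.01"

```text
time: 7.3
tool_pos: [0.5295, 0.1175, 0.1814]
ee_rot: [-3.138, -0.217, 2.99]
wrist_force: [-0.1, 0.2, -3.3]
width: 0.014
```

step_arm:
  increments: "-0.2 -2.6 0 0 -0.014 0.01; -0.2 -2.6 -0.1 0 -0.014 0; -0.2 -2.6 0 0 -0.014 0.01; -0.2 -2.6 -0.1 0 -0.014 0; -0.2 -2.6 0 0 -0.014 0.01"

```text
time: 7.8
tool_pos: [0.5182, -0.0121, 0.1822]
ee_rot: [-3.133, -0.147, 2.96]
wrist_force: [0.1, 0.1, -3.4]
width: 0.0137
```

step_arm:
  increments: "-0.3 -2.6 0 0 -0.014 0; -0.3 -2.6 0 0 -0.014 0.01; -0.3 -2.6 0 0 -0.014 0; -0.3 -2.6 0 0 -0.014 0.01; -0.3 -2.6 0 0 -0.014 0"

```text
time: 8.3
tool_pos: [0.5082, -0.1422, 0.1813]
ee_rot: [-3.132, -0.078, 2.94]
wrist_force: [-0.1, -0.2, -4.2]
width: 0.0139
```

step_arm:
  increments: "-0.3 -2.6 0 0 -0.014 0; -0.3 -2.6 0 0 -0.014 0; -0.3 -2.6 0 0 -0.014 0; -0.3 -2.6 0 0 -0.014 0; -0.3 -1.5 0 0 -0.014 0"

```text
time: 8.8
tool_pos: [0.499, -0.2621, 0.1817]
ee_rot: [-3.132, -0.008, 2.939]
wrist_force: [-1.0, 1.1, -4.0]
width: 0.0139
```

step_arm:
  increments: "0 0 0 0 0 0; 0 0 0 0 0 0"

```text
time: 9.0
tool_pos: [0.5006, -0.2598, 0.1828]
ee_rot: [-3.133, -0.007, 2.941]
wrist_force: [0.2, 0.1, -4.4]
width: 0.0137
```

```bash
python3 - <<'E'
from h import *
o=get_obs();print(o["tool_pos"],o["ee_rot"],o["width"],o["wrist_force"],o["wrist_torque"])
plan([.50,-.285,.11],down(-.21+np.pi),4)
E
```

```text
[ 0.50055847 -0.25977823  0.18279008] [-3.13343394 -0.00655332  2.94110756] 0.013728352181759891 [ 0.15937301  0.12389892 -4.37475212] [ 0.08781496 -0.13750826  0.06346455]
-0.12 -0.61 1.82 -0.002 -0.002 0.002; -0.12 -0.61 1.82 -0.002 -0.002 0.002; -0.12 -0.61 1.82 -0.002 -0.002 0.002; -0.12 -0.62 1.82 -0.002 -0.002 0.002
```

step_arm:
  increments: "-0.2 -1.2 1 -0.004 -0.005 0.005; -0.2 -1.2 1.5 -0.004 -0.005 0; 0 0 2.4 0 0 0; 0 0 2.2 0 0 0; 0 0 0 0 0 0"

```text
time: 9.5
tool_pos: [0.4981, -0.283, 0.1077]
ee_rot: [3.14, -0.003, 2.937]
wrist_force: [-0.9, 0.5, -4.9]
width: 0.0137
```

```bash
python3 - <<'E'
from h import *
import cv2
o=get_obs();print(o["tool_pos"],o["ee_rot"],o["width"],o["wrist_force"],o["wrist_torque"])
a=snapshot("scene")[190:450,90:350,::-1];cv2.imwrite("pics/s5.png",cv2.resize(a,None,fx=2.3,fy=2.3,interpolation=cv2.INTER_CUBIC))
E
```

```text
[ 0.49807766 -0.28301648  0.1076845 ] [ 3.13958863 -0.00346236  2.93746612] 0.013737502415769895 [-0.86428086  0.50395949 -4.93891227] [ 0.07170458 -0.06320383  0.00463617]
```

View pics/s5.png

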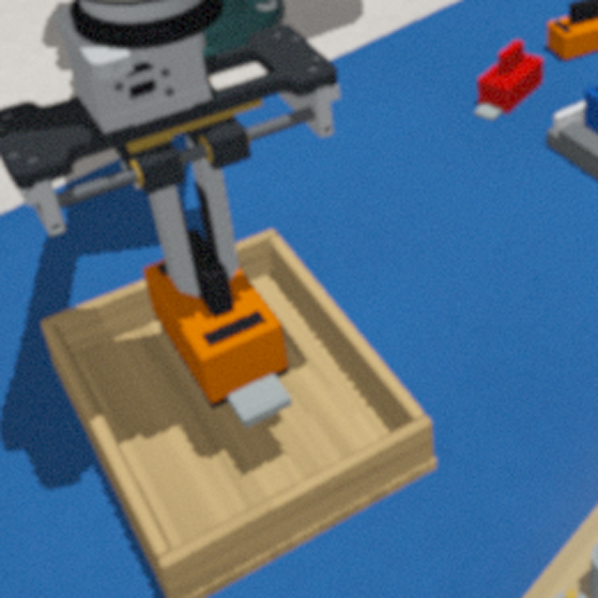

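The level pack hangs centred over the tray floor, clear of all the walls. I'll lower it, slowly at the end.

step_arm:
  increments: "0 0 1.3 0 0 0; 0 0 1.3 0 0 0; 0 0 1.0 0 0 0; 0 0 0.4 0 0 0; 0 0 0 0 0 0"

```text
time: 10.05
tool_pos: [0.5002, -0.2848, 0.0717]
ee_rot: [-3.141, 0.004, 2.937]
wrist_force: [-0.8, 0.6, -4.0]
width: 0.0139
```

step_arm:
  increments: "0 0 0.2 0 0 0; 0 0 0.2 0 0 0; 0 0 0 0 0 0"

```text
time: 10.35
tool_pos: [0.5008, -0.2852, 0.0689]
ee_rot: [-3.14, 0.006, 2.937]
wrist_force: [-0.7, 0.1, -3.8]
width: 0.0137
```

step_arm:
  increments: "0 0 0.2 0 0 0; 0 0 0.2 0 0 0; 0 0 0 0 0 0"

```text
time: 10.65
tool_pos: [0.5006, -0.285, 0.0644]
ee_rot: [-3.14, 0.005, 2.937]
wrist_force: [-0.6, 0.0, -3.2]
width: 0.0137
```

step_arm:
  increments: "0 0 0.2 0 0 0; 0 0 0 0 0 0"

```text
time: 10.85
tool_pos: [0.5006, -0.2851, 0.0625]
ee_rot: [-3.14, 0.005, 2.937]
wrist_force: [0.5, 0.3, -3.6]
width: 0.0138
```

step_arm:
  increments: "0 0 0.1 0 0 0; 0 0 0 0 0 0"

```text
time: 11.05
tool_pos: [0.5009, -0.2852, 0.0622]
ee_rot: [-3.14, 0.006, 2.937]
wrist_force: [0.1, 0.1, -1.3]
width: 0.0139
```

step_arm:
  increments: "0 0 0.1 0 0 0; 0 0 0 0 0 0"

```text
time: 11.25
tool_pos: [0.5012, -0.2853, 0.0619]
ee_rot: [-3.139, 0.007, 2.937]
wrist_force: [-1.2, 0.9, 2.8]
width: 0.0134
```

step_arm:
  increments: "0 0 0 0 0 0; 0 0 0 0 0 0; 0 0 0 0 0 0; 0 0 0 0 0 0"
  claw: -0.1

```text
time: 11.65
tool_pos: [0.5009, -0.2853, 0.0608]
ee_rot: [-3.14, 0.006, 2.937]
wrist_force: [0.8, -0.1, -0.3]
width: 0.0424
```

step_arm:
  increments: "0 0 -1 0 0 0; 0 0 -2 0 0 0; 0 0 -4 0 0 0; 0 0 -5 0 0 0; 0 0 -5 0 0 0"

```text
time: 12.15
tool_pos: [0.4996, -0.2844, 0.2329]
ee_rot: [-3.14, 0.005, 2.937]
wrist_force: [0.6, 0.0, 0.4]
width: 0.0519
```

step_arm:
  increments: "4 -4 0 0 0 0; 4 -4 0 0 0 0; 4 -4 0 0 0 0; 0 0 0 0 0 0; 0 0 0 0 0 0"

```text
time: 12.65
tool_pos: [0.3739, -0.3676, 0.2314]
ee_rot: [-3.139, 0.007, 2.934]
wrist_force: [0.6, -0.1, 0.6]
width: 0.0517
```

```bash
python3 - <<'E'
from h import *
import cv2
o=get_obs();print(o["tool_pos"],o["width"],o["wrist_force"])
t=snapshot("top")[130:280,190:540,::-1];s=snapshot("scene")[150:450,90:480,::-1]
t=cv2.resize(t,(700,300));s=cv2.resize(s,(390,300))
s=np.pad(s,((0,0),(0,310),(0,0)));cv2.imwrite("pics/f.png",np.vstack([t,s]))
E
```

```text
[ 0.37393722 -0.36759567  0.23137341] 0.0517007752204589 [ 0.5632039  -0.05556319  0.61965591]
```

View pics/f.png

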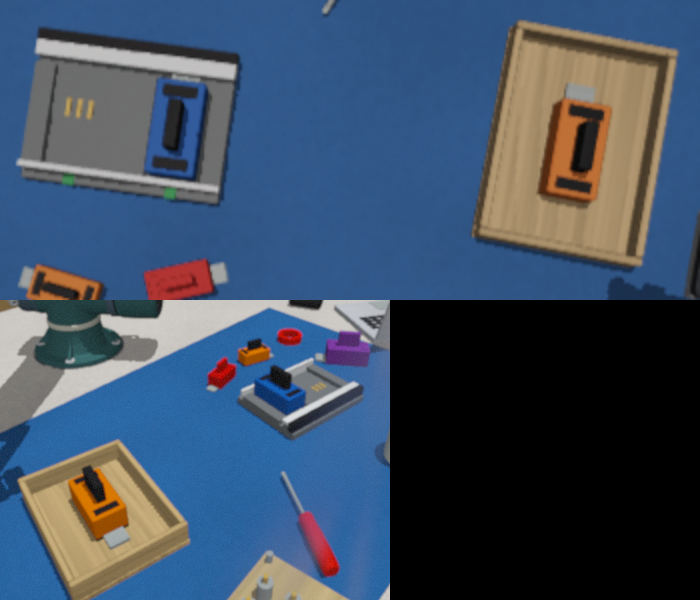

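The orange pack sits flat and upright in the middle of the tray, at (578,148) in the top half. The blue pack is still seated in its bay and the arm is clear, so I'm handing in.

```bash
python3 -c "
from bench import *
print(close_job())"
```

```text
the job is handed in; nothing more can be done
None
```

The orange pack is out of the dock and lying in the wooden tray, released, and the job is handed in at about 12.8 s of the 42 s allowed. I gripped it by the fin and tilted it back about 16° around the toe tip. I then drew it about 25 mm forward, lifted it clear, carried it level to the tray and lowered it until it touched before letting go.

- **Final pictures:** both cameras show the orange pack flat and upright near the middle of the tray, the blue pack still in its bay, and the gripper well clear of everything. I judged this by eye and did not measure the final poses.
- **Forces:** wrist readings stayed at about 5 N or less throughout. Contact force between pack and dock was not measured directly.
- **Disagreements:** the fitted dock yaw differed between features, from -0.126 to -0.147 rad; I used -0.14. The measured tool position wandered by about 2 mm, which I corrected before the grasp. No check failed.

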